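# Make up two street-light repair kits

### The job

Make up two lantern repair kits from the parts on the bench. In the long three-bay tray put the big capacitor in the bay next to the pull handle, the ignitor block in the middle and the square-footed lampholder in the far bay; in the short two-bay tray, the small capacitor next to the pull handle and the domed photocell in the other bay. Stand each part flat in its bay, the same way up as it stood on the bench, and leave the spare round-footed lampholder where it is.

Things in the scene. Friction and masses are not known exactly. Their poses are not given: they have to be found in the camera images.
- tray_long: Long shallow steel tray, three bays, 100 mm (its x) by 250 mm (its y). Bay centres on its y axis at y = +82 mm (next to the handle), 0 (middle) and -82 mm (far end). Bays 92 (x) by 78 mm (y) inside, walls 14 mm high, 4 thick; floor surface 3 mm above the origin, which is the centre of the underside. +y points to the end with the flat dark wire pull handle (12 mm high, sticking out 22 mm). Fixed.
- tray_short: Short shallow steel tray, two bays, 100 mm (its x) by 168 mm (its y). Bay centres on its y axis at y = +41 mm (next to the handle) and -41 mm (far end). Bays 92 (x) by 78 mm (y) inside, walls 14 mm high, 4 thick; floor surface 3 mm above the origin, which is the centre of the underside. +y points to the end with the flat dark wire pull handle (12 mm high, sticking out 22 mm). Fixed.
- capacitor_big: Big capacitor: plain aluminium can, 50 mm diameter, 64 mm to the black top and 72 mm over its two brass terminal tabs, about 0.2 kg. Grip it anywhere on the can. Stands upright at the start; origin at the centre of its underside, z up.
- capacitor_small: Small capacitor: the same kind of aluminium can with black top and two brass tabs, but only 32 mm diameter, 42 mm to the black top and 50 mm over the tabs, about 0.07 kg. Stands upright at the start; origin at the centre of its underside, z up.
- lampholder_square: White porcelain lampholder with a SQUARE foot 48 x 48 mm (sides along its x and y), 10 mm high; above it a round barrel of 36 mm diameter up to 48 mm height, with a dark mouth on top. About 0.2 kg. Grip the barrel, in any direction; it goes into the bay most easily with the foot square to the bay. Stands upright at the start; origin at the centre of its underside, z up.
- lampholder_round: Spare white porcelain lampholder with a ROUND foot of 56 mm diameter, 10 mm high, and the same barrel, 36 mm diameter, 48 mm high in all. It is not part of a kit and stays where it is (within 20 mm). Stands upright at the start; origin at the centre of its underside, z up.
- ignitor: Ignitor: grey rectangular plastic block 60 mm (its x) by 32 mm (its y) by 34 mm high with three brass contacts on top, about 0.16 kg. Grip it across the 32 mm. Stands upright at the start; origin at the centre of its underside, z up.
- photocell: Photocell: grey round plastic housing of 60 mm diameter with straight sides up to 34 mm height, then a dome to 50 mm; about 0.12 kg. Grip the straight sides, in any direction. Stands upright at the start; origin at the centre of its underside, z up.
Things that resemble listed ones, but are neither listed nor needed, are in the scene too. What is shaped like the photocell but brown or green is not meant.

How it is judged:
By the outcome, as a careful person would: the job done as asked, in the order asked, and still so for the second after the job is handed in, with the robot touching nothing.
It also fails if it takes over 118 s, if anything falls off the work surface, if the arm or the gripper's body presses on something with over 40 N, if the wrist force passes 120 N, or if a joint passes its speed limit or range.

### The arm

A 6-joint arm with a two-finger parallel gripper is mounted at the origin on the work surface. World frame = base frame: x ahead of the robot, y to its left, z up, the work surface at z = 0. Lengths are in m, angles in rad, forces in N, time in s.
With the tool pointing down it reaches from about 0.4 to 0.825 m from the base axis. Payload 7 kg.
Tool frame: the origin (TCP) lies midway between the tips of the shut fingers; the grasp point (between the pads) lies bot.grip_point_offset behind it (bot.grip_point_offset is the distance from the TCP to the grasp point, in m); z points along the fingers, y is the line along which they close (so a half turn about z gives the same grasp; the last joint's range is limited). The gripper opens to 88 mm and grips with 3 to 60 N. Pads are 19 mm wide; open, the fingers measure 130 mm over their backs; the gripper's body (78 mm by 193 mm) begins 47 mm behind the grasp point.
Start: joints at [1.554, 0.359, 0.012, 0, -1.224, -0.288], TCP at [0.203, 0.644, 0.227] pointing down, gripper open.
Joint ranges: [-3.07, 3.07], [-1.43, 2.12], [-1.02, 1.25], [-3.03, 1.67], [-3.05, -0], [-3.03, 3.03]. Speed limits (rad/s): [2.39, 2.39, 3.01, 3.14, 3.14, 3.14].

### API

Orientations are given as a rotation vector (axis times angle).
In Python, from station import bot gives the robot as it stands. The module is installed in compiled form; this text tells all that it offers.
- The arm moves only by the shell command python3 -m crank 'ROWS' [FORCE]. ROWS is a JSON list that holds a single list of rows (three levels of brackets), with 1 to 8 rows, each of 7 numbers: the finger opening in m, then dx, dy, dz in m, then a rotation vector rx, ry, rz in rad; each row shifts and turns the commanded pose from where the row before left it, along the tool's axes as they then stand; what a row does not reach is not made up. A row lasts 1/12 s, in which the tool goes at most 0.0417 m and 0.125 rad, less where a joint would pass 70% of its speed; a pose out of reach is approached as far as the arm can. The fingers move at their own pace and stop on an object; FORCE is the grip in N (left out, the last holds). Time passes only in rows, so rows that do not move let the fingers close. It prints the time, the measured TCP pose, the force, the opening and the grip force at its end. Input that does not fit is refused with a message, and nothing moves.
- bot.get_obs(): the state, without advancing time (a new reading comes with each control period).
- bot.capture(name): name is "scene" or "side" or "wrist"; returns the picture (400x640x3 uint8, blue, green, red); there is no depth.
- bot.camera_info(name): a dict with "K" (3x3 intrinsics, pixels), "dist_coeffs" ([k1, k2, p1, p2, k3] as OpenCV has them; the pictures are not rectified), "eye" and "orientation" of the camera in the world. Camera axes: x right, y down, z forward; pixel columns grow to the right and rows downward; lengths in m; the calibration is good to about 2 mm. A picture is of the moment at which its call begins: read the wrist's pose just before it. camera_info takes no time and is no camera call; for the wrist camera it gives the pose at the moment of the call.
- bot.close_job(): hands the job in; it is judged then, once.
The state is a dict: "time_s": time; "joint_positions": joint angles; "joint_vel": joint speeds; "joint_efforts": joint torques, N m; "position": TCP position; "orientation": TCP orientation; "force": force on the tool from outside, world axes, zero at the start; "torque": the same for the moment, N m; "grip_width": finger opening in m; "grip_force": force on a finger pad.
Only numpy, scipy, OpenCV 4.12 (cv2) and the standard library are available. Lean on these libraries where they do the work, as an engineer would, in place of code of your own. Each camera call takes 0.05 s, during which the arm holds its last target. There are 200 camera calls.

## Working session

There is one attempt and no reset: what is moved stays moved. The work goes in short steps, Python scripts to look and compute and a shell command to move; the robot and the scene stay as the last step left them, time stands still between calls to the robot, and variables do not carry over. Pictures are saved under pics/ and viewed, at most 14 in all, crops included, and the job is handed in when it is done.

```bash
mkdir -p pics
python3 - <<'E'
from station import bot
import cv2
o=bot.get_obs()
print(o['time_s'],o['position'],o['orientation'],o['grip_width'],bot.grip_point_offset)
for n in("scene","side","wrist"):
    c=bot.camera_info(n);print(n,c['K'],c['dist_coeffs'],c['eye'],c['orientation'])
    cv2.imwrite(f'pics/{n}0.png',bot.capture(n))
E
```

```text
0.0 [0.20244625 0.64341687 0.22561754] [ 3.10352034e+00 -4.76885393e-01 -2.20739262e-04] 0.08792575203303228 0.0188
scene [[434.90970847   0.         320.13402592]
 [  0.         434.90970847 195.70672616]
 [  0.           0.           1.        ]] [-0.03058651  0.          0.          0.          0.        ] [1.02262511 0.27276735 0.72008533] [-1.28574262 -2.40391229  0.80681249]
side [[409.40292294   0.         320.15227062]
 [  0.         409.40292294 195.6537673 ]
 [  0.           0.           1.        ]] [0.00401499 0.         0.         0.         0.        ] [ 0.58952845 -0.62867205  0.7381965 ] [-2.38208316  0.06100942 -0.01012843]
wrist [[290.8437782    0.         316.62028587]
 [  0.         290.8437782  197.88057941]
 [  0.           0.           1.        ]] [-0.05267416  0.          0.          0.          0.        ] [0.26861596 0.62173617 0.38406494] [ 1.75534966 -2.39499062 -0.31432739]
```

View pics/scene0.png

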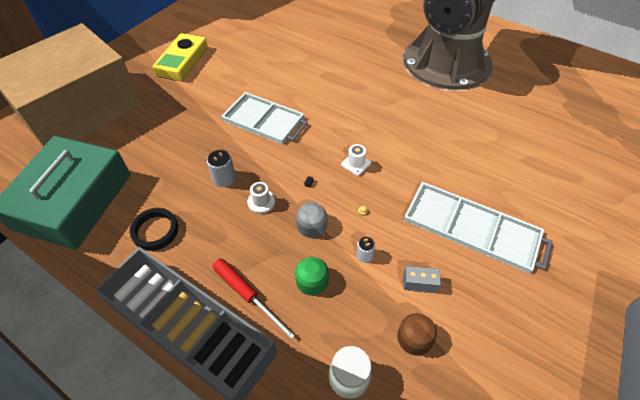

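View pics/side0.png

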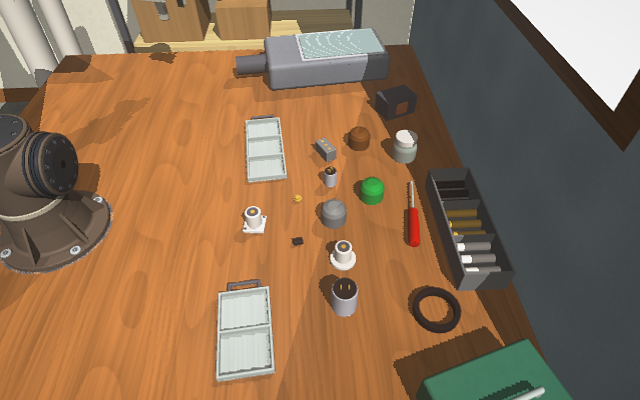

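The scene picture shows the following, with pixels as column, row:
- **Big capacitor:** (221,167). It could be confused with the small capacitor at (366,249).
- **Square-footed lampholder:** (357,160). The round-footed one is at (260,197).
- **Grey photocell:** (312,219). The green (312,275) and brown (417,333) ones are decoys, and the jar at (350,370) is also ruled out.
- **Ignitor:** (422,279).
- **Trays:** long at (476,227) with its handle on the right (547,252), short at (264,118) with its handle on the right (298,130).

Next I'll take close crops.

Run:
```python
import cv2
a=cv2.imread('pics/scene0.png')
cv2.imwrite('pics/sc1.png',cv2.resize(a[80:280,200:400],None,fx=3,fy=3,interpolation=cv2.INTER_CUBIC))
cv2.imwrite('pics/sc2.png',cv2.resize(a[170:310,340:560],None,fx=3.5,fy=3.5,interpolation=cv2.INTER_CUBIC))
b=cv2.imread('pics/side0.png')
cv2.imwrite('pics/sd1.png',cv2.resize(b[100:390,200:400],None,fx=2,fy=2,interpolation=cv2.INTER_CUBIC))
```

```text
(no output)
```

View pics/sc1.png

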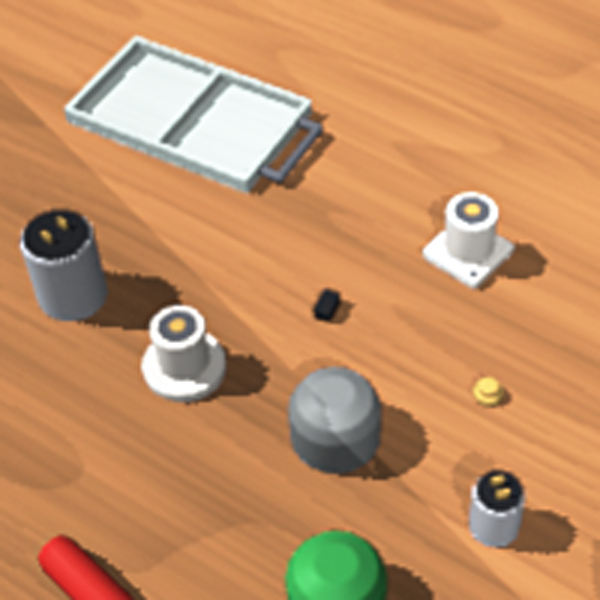

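View pics/sc2.png

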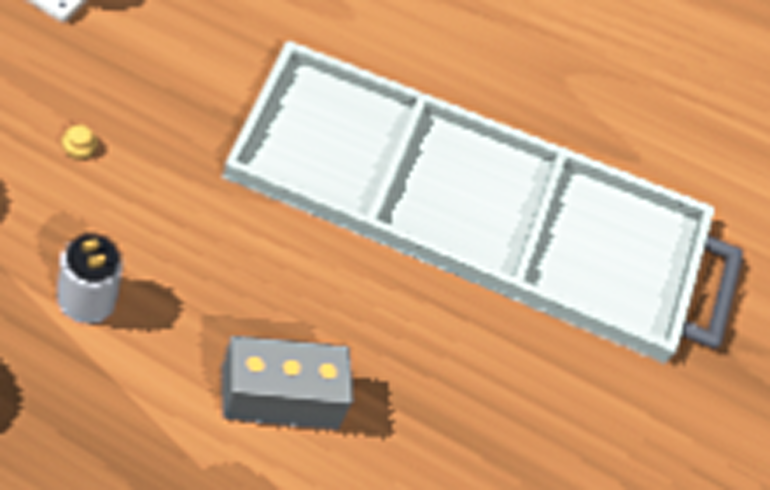

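View pics/sd1.png

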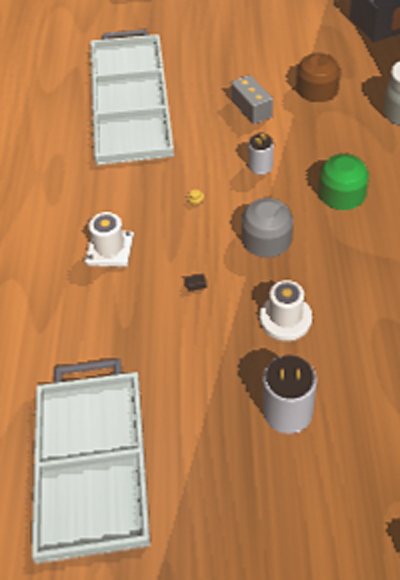

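The crops confirm the choices: a square foot at sc1 (472,250), grey dome at (335,420), big can at (58,265), small can at (497,510), and the ignitor at sc2 (290,380). Both handles are on the +y side of the world.

```bash
cat > h.py <<'E'
import numpy as np,cv2
from scipy.spatial.transform import Rotation as R
from scipy.optimize import least_squares
def cam(bot,n): return bot.camera_info(n)
def ray(c,uv,z):
    uv=np.array(uv,float).reshape(-1,1,2)
    p=cv2.undistortPoints(uv,np.array(c['K']),np.array(c['dist_coeffs']))[:,0]
    d=np.c_[p,np.ones(len(p))]@R.from_rotvec(c['orientation']).as_matrix().T
    e=np.array(c['eye']);return (e+d*((z-e[2])/d[:,2])[:,None])[:,:2]
def proj(c,P):
    Rm=R.from_rotvec(c['orientation']).as_matrix().T
    return cv2.projectPoints(np.array(P,float),cv2.Rodrigues(Rm)[0],-Rm@np.array(c['eye']),np.array(c['K']),np.array(c['dist_coeffs']))[0][:,0]
def rect(pts,a,b,g):
    # pts ordered corners (+x+y,-x+y,-x-y,+x-y); fits cx,cy,yaw
    q=np.array([[a,b],[-a,b],[-a,-b],[a,-b]])/2
    f=lambda p:(q@np.array([[np.cos(p[2]),np.sin(p[2])],[-np.sin(p[2]),np.cos(p[2])]])+p[:2]-pts).ravel()
    s=least_squares(f,g);return s.x.round(4),(np.sqrt(2*s.cost/4)*1000).round(1)
E
python3 - <<'E'
from station import bot
from h import *
S=cam(bot,'scene');D=cam(bot,'side')
s1=lambda l:[(200+(u+.5)/3-.5,80+(v+.5)/3-.5) for u,v in l]
s2=lambda l:[(340+(u+.5)/3.5-.5,170+(v+.5)/3.5-.5) for u,v in l]
d=lambda l:[(200+(u+.5)/2-.5,100+(v+.5)/2-.5) for u,v in l]
# world: scene near(bottom)=+x, right=+y
print('short S',rect(ray(S,s1([(250,178),(311,102),(137,38),(67,107)]),.014),.1,.168,[.5,0,0]))
print('short D',rect(ray(D,d([(136,374),(38,383),(33,553),(149,545)]),.014),.1,.168,[.5,0,0]))
print('long S',rect(ray(S,s2([(672,347),(713,208),(290,42),(228,165)]),.014),.1,.25,[.5,.3,0]))
print('long D',rect(ray(D,d([(158,34),(91,38),(96,160),(172,154)]),.014),.1,.25,[.5,.3,0]))
print('sq S',ray(S,s1([(472,209)]),.048),'D',ray(D,d([(105,223)]),.048))
f=ray(S,s1([(424,250),(474,282),(513,243)]),.01);e1,e2=f[1]-f[0],f[2]-f[1]
print('sq foot c',(f[0]+f[2])/2,np.hypot(*e1),np.hypot(*e2),'yaw',np.degrees(np.arctan2(e1[1],e1[0])),np.degrees(np.arctan2(e2[1],e2[0])))
print('round',ray(S,s1([(177,325)]),.048),'D',ray(D,d([(287,292)]),.048))
print('big',ray(S,s1([(58,236)]),.064),'D',ray(D,d([(290,377)]),.064))
print('small',ray(S,s1([(497,491)]),.042),'S',ray(S,s2([(93,258)]),.042),'D',ray(D,d([(261,140)]),.042))
t=ray(S,s2([(350,347),(351,402),(224,393),(232,338)]),.034)
print('ign S',rect(np.array([t[0],t[3],t[2],t[1]]),.06,.032,[.7,.3,1.5]))
t=ray(D,d([(256,76),(232,84),(247,112),(273,104)]),.034)
print('ign D',t.mean(0),np.diff(t,axis=0).round(3).tolist())
# photocell cylinder silhouettes
th=np.linspace(0,6.283,120)
def ext(c,p):
    P=np.array([[p[0]+.03*np.cos(a),p[1]+.03*np.sin(a),z] for a in th for z in(0,.034)]);q=proj(c,P);return np.array([q[:,0].min(),q[:,0].max(),q[:,1].max()])
m=lambda l:np.array([l[0][0],l[1][0],l[2][1]])
for n,c,o in(('S',S,m(s1([(289,0),(381,0),(0,471)]))),('D',D,m(d([(242,0),(294,0),(0,256)])))):
    r=least_squares(lambda p:ext(c,p)-o,[.6,.1]);print('photo',n,r.x,r.fun)
E
```

```text
short S (array([ 0.4552, -0.2717,  0.098 ]), np.float64(2.7))
short D (array([ 0.4568, -0.2757,  0.0843]), np.float64(3.2))
long S (array([0.4694, 0.2606, 0.0975]), np.float64(1.7))
long D (array([0.4692, 0.2565, 0.0901]), np.float64(6.5))
sq S [[ 0.45715253 -0.01372593]] D [[ 0.45863797 -0.01430441]]
sq foot c [ 0.45838002 -0.01298045] 0.0459018507634049 0.04767747111492327 yaw 82.63284894448505 174.37453800847604
round [[ 0.65306179 -0.12137644]] D [[ 0.65446399 -0.12089231]]
big [[ 0.64664751 -0.22690665]] D [[ 0.64734016 -0.23045123]]
small [[0.64244315 0.11486018]] S [[0.64160521 0.11620938]] D [[0.64277419 0.11835623]]
ign S (array([0.6388, 0.228 , 2.0512]), np.float64(1.8))
ign D [0.63707085 0.21811725] [[-0.033, -0.015], [0.017, -0.059], [0.035, 0.014]]
photo S [ 0.63881644 -0.00598697] [-0.32719203  0.32725165 -0.01674065]
photo D [ 0.64308129 -0.00321173] [-0.03985008  0.03976259 -0.00224856]
```

```bash
cat >> h.py <<'E'
def delta(bot,x,y,zg,deg=-84.6):
    """tool-axis move bringing grasp point to x,y,zg with tool x at yaw deg"""
    o=bot.get_obs();M=R.from_rotvec(o['orientation']).as_matrix()
    t=np.array([x,y,zg-bot.grip_point_offset]);th=np.degrees(np.arctan2(M[1,0],M[0,0]))
    print('t %.2f pos %s yaw %.2f tilt %s'%(o['time_s'],o['position'].round(4),th,M[:2,2].round(4)),'d_tool',(M.T@(t-o['position'])).round(4),'rz %.4f'%np.radians(th-deg),'w %.4f gf %.1f F %s'%(o['grip_width'],o['grip_force'],o['force'].round(1)))
E
python3 -m crank '[[[0.088, 0, 0, 0, 0, 0, 0.12], [0.088, 0, 0, 0, 0, 0, 0.12], [0.088, 0, 0, 0, 0, 0, 0.12], [0.088, 0, 0, 0, 0, 0, 0.12], [0.088, 0, 0, 0, 0, 0, 0.12]]]' 30
python3 -m crank '[[[0.088, 0, 0, 0, 0, 0, 0.12], [0.088, 0, 0, 0, 0, 0, 0.12], [0.088, 0, 0, 0, 0, 0, 0.12], [0.088, 0, 0, 0, 0, 0, 0.12], [0.088, 0, 0, 0, 0, 0, 0.09]]]'
python3 - <<'E'
from station import bot
from h import *
delta(bot,.647,-.229,.15)
S=cam(bot,'scene');print('green,brown',ray(S,[(312,269),(417,328)],.05))
print(bot.get_obs()['joint_positions'])
E
```

```text
time_s: 0.57
position: [0.2025, 0.6437, 0.2262]
orientation: [2.821, -1.381, 0.0]
force: [0.5, 0.5, 0.7]
grip_width: 0.0876
grip_force: 0.0
time_s: 0.98
position: [0.2025, 0.6437, 0.2261]
orientation: [2.318, -2.119, 0.001]
force: [-0.5, -0.1, 0.6]
grip_width: 0.0873
grip_force: 0.0
t 0.98 pos [0.2025 0.6437 0.2261] yaw -84.86 tilt [-0.0002 -0.0008] d_tool [ 0.9089 -0.3646  0.0955] rz -0.0046 w 0.0873 gf 0.0 F [-0.5 -0.1  0.6]
green,brown [[0.74169654 0.06634208]
 [0.73554753 0.2624728 ]]
[ 1.55411194e+00  3.58950774e-01  1.15165304e-02 -1.61059513e-04
 -1.22411651e+00 -1.46443203e+00]
```

```bash
python3 -m crank '[[[0.08, 0.0325, -0.013, 0.002, 0, 0, 0], [0.08, 0.0325, -0.013, 0.002, 0, 0, 0], [0.08, 0.0325, -0.013, 0.002, 0, 0, 0], [0.08, 0.0325, -0.013, 0.002, 0, 0, 0], [0.08, 0.0325, -0.013, 0.002, 0, 0, 0], [0.08, 0.0325, -0.013, 0.002, 0, 0, 0], [0.08, 0.0325, -0.013, 0.002, 0, 0, 0]]]' | grep pos
python3 -m crank '[[[0.08, 0.0325, -0.013, 0.002, 0, 0, 0], [0.08, 0.0325, -0.013, 0.002, 0, 0, 0], [0.08, 0.0325, -0.013, 0.002, 0, 0, 0], [0.08, 0.0325, -0.013, 0.002, 0, 0, 0], [0.08, 0.0325, -0.013, 0.002, 0, 0, 0], [0.08, 0.0325, -0.013, 0.002, 0, 0, 0], [0.08, 0.0325, -0.013, 0.002, 0, 0, 0]]]' | grep pos
python3 -m crank '[[[0.08, 0.0325, -0.013, 0.002, 0, 0, 0], [0.08, 0.0325, -0.013, 0.002, 0, 0, 0], [0.08, 0.0325, -0.013, 0.002, 0, 0, 0], [0.08, 0.0325, -0.013, 0.002, 0, 0, 0], [0.08, 0.0325, -0.013, 0.002, 0, 0, 0], [0.08, 0.0325, -0.013, 0.002, 0, 0, 0], [0.08, 0.0325, -0.013, 0.002, 0, 0, 0]]]' | grep pos
python3 - <<'E'
from station import bot
from h import *
import cv2
c=cam(bot,'wrist');im=bot.capture('wrist');cv2.imwrite('pics/w1.png',im)
delta(bot,.647,-.229,.15)
for n,p in dict(photo=(.641,-.0045,.05),sq=(.458,-.014,.048),smallcap=(.642,.117,.042),ign=(.638,.223,.034),tr=(.469,.259,.003),round=(.6535,-.121,.048)).items(): print(n,proj(c,[p]).round())
E
```

```text
position: [0.3153, 0.4243, 0.2123]
position: [0.4277, 0.2067, 0.1986]
position: [0.5402, -0.0111, 0.1845]
t 2.78 pos [ 0.5419 -0.015   0.1837] yaw -84.59 tilt [-0.0007 -0.0016] d_tool [ 0.2229 -0.0845  0.0528] rz 0.0002 w 0.0804 gf 0.0 F [ 4.4 -3.5  2. ]
photo [[219. 188.]]
sq [[394. 195.]]
smallcap [[220. 286.]]
ign [[225. 353.]]
tr [[347. 366.]]
round [[209.  67.]]
```

View pics/w1.png

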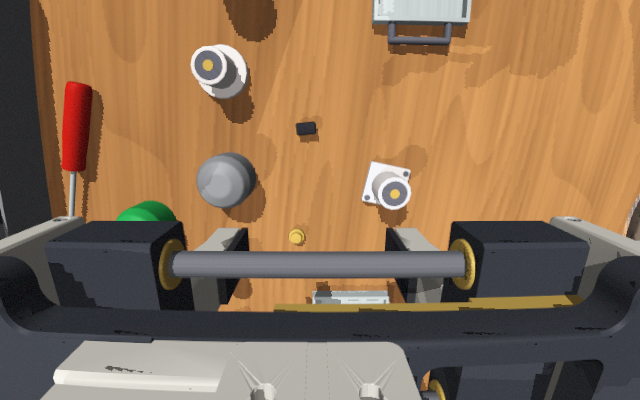

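The wrist view agrees with the estimates: square lampholder mouth at (395,194), round one at (208,65), photocell at (226,180). On to the big capacitor.

```bash
python3 -m crank '[[[0.08, 0.0318, -0.012, 0.004, 0, 0, 0], [0.08, 0.0318, -0.012, 0.004, 0, 0, 0], [0.08, 0.0318, -0.012, 0.004, 0, 0, 0], [0.08, 0.0318, -0.012, 0.004, 0, 0, 0], [0.08, 0.0318, -0.012, 0.004, 0, 0, 0], [0.08, 0.0318, -0.012, 0.004, 0, 0, 0], [0.08, 0.0318, -0.012, 0.004, 0, 0, 0], [0.08, 0, 0, 0, 0, 0, 0]]]' | grep pos
python3 - <<'E'
from station import bot
from h import *
c=cam(bot,'wrist');im=bot.capture('wrist');cv2.imwrite('pics/w2.png',im)
delta(bot,.647,-.229,.045)
E
```

```text
position: [0.6455, -0.2275, 0.1542]
t 3.50 pos [ 0.6446 -0.2255  0.1545] yaw -84.70 tilt [-0.0026  0.0001] d_tool [ 0.0037 -0.0024  0.1283] rz -0.0017 w 0.0799 gf 0.0 F [ 0.5 -0.1 -0.1]
```

View pics/w2.png

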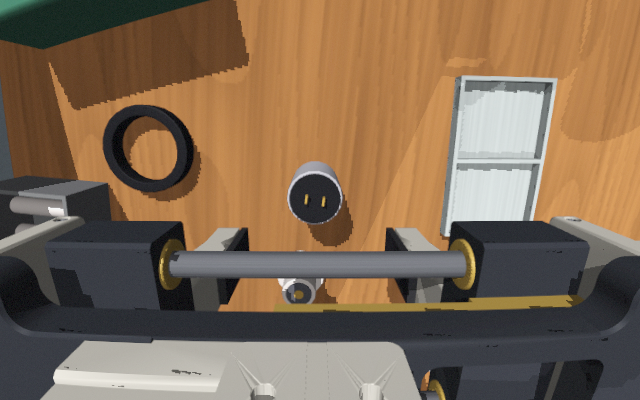

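The big capacitor's top is at (315,197), close to the centreline between the fingers (316). The short tray is at (500,155). I'll check both by ray.

Run:
```python
from station import bot
from h import *
c=cam(bot,'wrist');p=ray(c,[(315,197)],.064)[0];print(p)
print(ray(c,[(462,77),(556,78),(443,235)],.014))
delta(bot,.647,-.229,.045)
```

```text
[ 0.64596641 -0.23002922]
[[ 0.51267226 -0.3508821 ]
 [ 0.41515519 -0.3619728 ]
 [ 0.49878465 -0.18610806]]
t 3.50 pos [ 0.6446 -0.2255  0.1545] yaw -84.70 tilt [-0.0026  0.0001] d_tool [ 0.0037 -0.0024  0.1283] rz -0.0017 w 0.0799 gf 0.0 F [ 0.5 -0.1 -0.1]
```

```bash
python3 -m crank '[[[0.08, 0.002, -0.001, 0.032, 0, 0, 0], [0.08, 0.002, -0.001, 0.032, 0, 0, 0], [0.08, 0, 0, 0.032, 0, 0, 0], [0.08, 0, 0, 0.022, 0, 0, 0], [0.08, 0, 0, 0.01, 0, 0, 0], [0.04, 0, 0, 0, 0, 0, 0], [0.04, 0, 0, 0, 0, 0, 0], [0.04, 0, 0, 0, 0, 0, 0]]]' 30
python3 -m crank '[[[0.04, 0, 0, 0, 0, 0, 0], [0.04, 0, 0, 0, 0, 0, 0], [0.04, 0, 0, 0, 0, 0, 0], [0.04, 0, 0, 0, 0, 0, 0]]]'
python3 -m crank '[[[0.04, 0, 0, -0.01, 0, 0, 0], [0.04, 0, 0, -0.03, 0, 0, 0], [0.04, 0, 0, -0.035, 0, 0, 0], [0.04, 0, 0, -0.035, 0, 0, 0]]]'
python3 - <<'E'
from station import bot
from h import *
delta(bot,.461,.341,.15)
E
```

```text
time_s: 4.17
position: [0.6484, -0.2265, 0.0306]
orientation: [-2.325, 2.11, -0.004]
force: [0.4, 0.8, -0.3]
grip_width: 0.0655
grip_force: 0.0
time_s: 4.5
position: [0.6478, -0.2267, 0.0302]
orientation: [-2.325, 2.111, -0.003]
force: [-1.2, 1.6, 6.8]
grip_width: 0.0493
grip_force: 30.0
time_s: 4.83
position: [0.6462, -0.2266, 0.1396]
orientation: [2.324, -2.112, -0.003]
force: [1.9, -0.7, -2.8]
grip_width: 0.0494
grip_force: 30.0
t 4.83 pos [ 0.6462 -0.2266  0.1396] yaw -84.51 tilt [-0.0021  0.0003] d_tool [-0.5827  0.13    0.0089] rz 0.0016 w 0.0494 gf 30.0 F [ 1.9 -0.7 -2.8]
```

```bash
python3 -m crank '[[[0.04, -0.0324, 0.0072, 0, 0, 0, 0], [0.04, -0.0324, 0.0072, 0, 0, 0, 0], [0.04, -0.0324, 0.0072, 0, 0, 0, 0], [0.04, -0.0324, 0.0072, 0, 0, 0, 0], [0.04, -0.0324, 0.0072, 0, 0, 0, 0], [0.04, -0.0324, 0.0072, 0, 0, 0, 0]]]' |grep pos
python3 -m crank '[[[0.04, -0.0324, 0.0072, 0, 0, 0, 0], [0.04, -0.0324, 0.0072, 0, 0, 0, 0], [0.04, -0.0324, 0.0072, 0, 0, 0, 0], [0.04, -0.0324, 0.0072, 0, 0, 0, 0], [0.04, -0.0324, 0.0072, 0, 0, 0, 0], [0.04, -0.0324, 0.0072, 0, 0, 0, 0]]]' |grep pos
python3 -m crank '[[[0.04, -0.0324, 0.0072, 0, 0, 0, 0], [0.04, -0.0324, 0.0072, 0, 0, 0, 0], [0.04, -0.0324, 0.0072, 0, 0, 0, 0], [0.04, -0.0324, 0.0072, 0, 0, 0, 0], [0.04, -0.0324, 0.0072, 0, 0, 0, 0], [0.04, -0.0324, 0.0072, 0, 0, 0, 0], [0.04, 0, 0, 0, 0, 0, 0], [0.04, 0, 0, 0, 0, 0, 0]]]'
python3 - <<'E'
from station import bot
from h import *
delta(bot,.461,.341,.0528)
c=cam(bot,'wrist');im=bot.capture('wrist');cv2.imwrite('pics/w3.png',im)
E
```

```text
position: [0.5845, -0.036, 0.1392]
position: [0.5229, 0.1535, 0.1393]
time_s: 6.5
position: [0.4614, 0.3429, 0.1388]
orientation: [-2.328, 2.109, 0.0]
force: [0.4, -0.3, -2.2]
grip_width: 0.0495
grip_force: 30.0
t 6.50 pos [0.4614 0.3429 0.1388] yaw -84.35 tilt [-0.0001  0.0001] d_tool [0.0019 0.0005 0.1048] rz 0.0043 w 0.0495 gf 30.0 F [ 0.4 -0.3 -2.2]
```

View pics/w3.png

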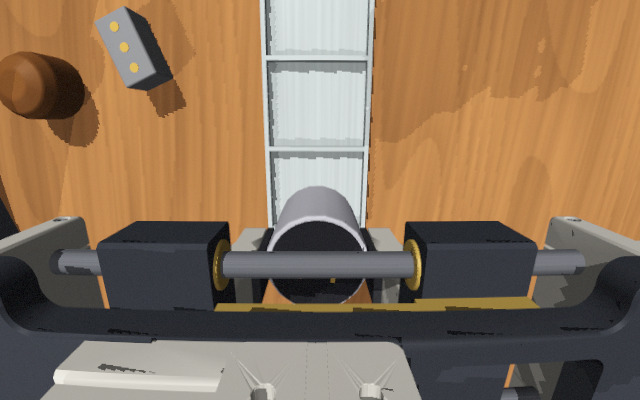

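The capacitor hangs over the handle bay. The tray dividers are at rows 58 and 148 and its sides at columns 267 and 370. The ignitor contacts are at (114,27), (124,47) and (134,68).

```bash
python3 - <<'E'
from station import bot
from h import *
c=cam(bot,'wrist')
r=ray(c,[(318,148),(317,58)],.014);print('div',r, 'pred', [(.469-.095*s,.259+.9955*s) for s in(.041,-.041)])
p=ray(c,[(114,27),(124,47),(134,68)],.035);print(p,np.degrees(np.arctan2(*(p[2]-p[0])[::-1])))
E
python3 -m crank '[[[0.04, 0.001, 0, 0.03, 0, 0, 0], [0.04, 0.001, 0, 0.03, 0, 0, 0], [0.04, 0, 0, 0.025, 0, 0, 0], [0.04, 0, 0, 0.012, 0, 0, 0], [0.04, 0, 0, 0.006, 0, 0, 0], [0.04, 0, 0, 0, 0, 0, 0], [0.04, 0, 0, 0, 0, 0, 0]]]'
```

```text
div [[0.46422409 0.29734388]
 [0.47300586 0.21693421]] pred [(0.465105, 0.2998155), (0.47289499999999995, 0.2181845)]
[[0.64521892 0.20979896]
 [0.63685597 0.22520378]
 [0.62850711 0.24163643]] 117.69545081403807
time_s: 7.13
position: [0.463, 0.3392, 0.0363]
orientation: [-2.324, 2.113, -0.0]
force: [0.2, 0.7, -1.5]
grip_width: 0.0496
grip_force: 30.0
```

```bash
python3 -m crank '[[[0.04, 0, 0, 0.003, 0, 0, 0], [0.04, 0, 0, 0.001, 0, 0, 0], [0.04, 0, 0, 0, 0, 0, 0]]]'
python3 -m crank '[[[0.07, 0, 0, 0, 0, 0, 0], [0.07, 0, 0, 0, 0, 0, 0], [0.07, 0, 0, 0, 0, 0, 0], [0.07, 0, 0, 0, 0, 0, 0], [0.07, 0, 0, -0.02, 0, 0, 0], [0.07, 0, 0, -0.03, 0, 0, 0], [0.07, 0, 0, -0.03, 0, 0, 0], [0.07, 0, 0, -0.03, 0, 0, 0]]]'
python3 - <<'E'
from station import bot
from h import *
delta(bot,.6375,.2255,.15,-62.3)
E
```

```text
time_s: 7.38
position: [0.4631, 0.3402, 0.0332]
orientation: [-2.324, 2.11, -0.0]
force: [-0.1, -0.4, 3.9]
grip_width: 0.0495
grip_force: 30.0
time_s: 8.05
position: [0.4621, 0.3392, 0.1426]
orientation: [2.325, -2.111, 0.0]
force: [-0.1, -0.0, 0.0]
grip_width: 0.07
grip_force: 0.0
t 8.05 pos [0.4621 0.3392 0.1426] yaw -84.49 tilt [-0.0006 -0.0008] d_tool [ 0.13   -0.1637  0.0114] rz -0.3873 w 0.0700 gf 0.0 F [-0.1 -0.   0. ]
```

```bash
python3 -m crank '[[[0.07, 0.0217, -0.0273, 0.001, 0, 0, 0], [0.07, 0.0217, -0.0273, 0.001, 0, 0, 0], [0.07, 0.0217, -0.0273, 0.001, 0, 0, 0], [0.07, 0.0217, -0.0273, 0.001, 0, 0, 0], [0.07, 0.0217, -0.0273, 0.001, 0, 0, 0], [0.07, 0.0217, -0.0273, 0.001, 0, 0, 0]]]' | grep pos
python3 -m crank '[[[0.07, 0, 0, 0, 0, 0, -0.097], [0.07, 0, 0, 0, 0, 0, -0.097], [0.07, 0, 0, 0, 0, 0, -0.097], [0.07, 0, 0, 0, 0, 0, -0.097], [0.07, 0, 0, 0, 0, 0, 0]]]' | grep pos
python3 - <<'E'
from station import bot
from h import *
delta(bot,.6375,.2255,.030,-62.3)
c=cam(bot,'wrist');im=bot.capture('wrist');cv2.imwrite('pics/w4.png',im)
print(proj(c,[(.637,.2255,.035)]))
E
```

```text
position: [0.6391, 0.2245, 0.1355]
position: [0.6379, 0.2253, 0.1352]
t 8.97 pos [0.6379 0.2253 0.1352] yaw -62.04 tilt [-0.0005 -0.0003] d_tool [-0.0003  0.0002  0.124 ] rz 0.0045 w 0.0701 gf 0.0 F [-0.1  0.4  0.3]
[[316.62916231 199.49394712]]
```

View pics/w4.png

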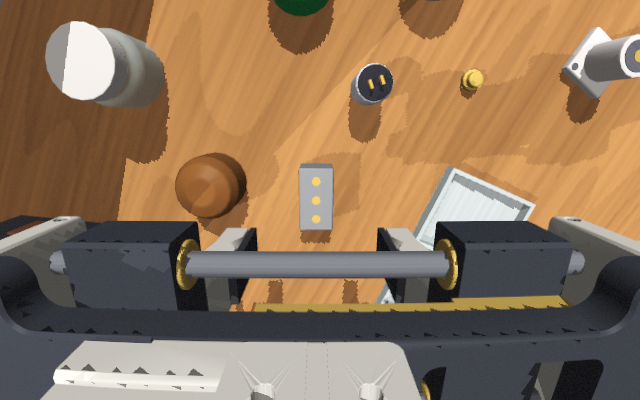

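The ignitor is square to the fingers, with its contacts at (316,200). The brown decoy at (210,187) is clear of them.

```bash
python3 -m crank '[[[0.06, 0, 0, 0.032, 0, 0, 0], [0.06, 0, 0, 0.032, 0, 0, 0], [0.06, 0, 0, 0.03, 0, 0, 0], [0.06, 0, 0, 0.02, 0, 0, 0], [0.06, 0, 0, 0.01, 0, 0, 0], [0.06, 0, 0, 0, 0, 0, 0], [0.02, 0, 0, 0, 0, 0, 0], [0.02, 0, 0, 0, 0, 0, 0]]]' 30
python3 -m crank '[[[0.02, 0, 0, 0, 0, 0, 0], [0.02, 0, 0, 0, 0, 0, 0], [0.02, 0, 0, 0, 0, 0, 0], [0.02, 0, 0, 0, 0, 0, 0], [0.02, 0, 0, 0, 0, 0, 0], [0.02, 0, 0, 0, 0, 0, 0]]]'
python3 -m crank '[[[0.02, 0, 0, -0.01, 0, 0, 0], [0.02, 0, 0, -0.03, 0, 0, 0], [0.02, 0, 0, -0.035, 0, 0, 0], [0.02, 0, 0, -0.03, 0, 0, 0.097], [0.02, 0, 0, 0, 0, 0, 0.097], [0.02, 0, 0, 0, 0, 0, 0.097], [0.02, 0, 0, 0, 0, 0, 0.097], [0.02, 0, 0, 0, 0, 0, 0]]]'
python3 - <<'E'
from station import bot
from h import *
delta(bot,.469,.258,.15)
E
```

```text
time_s: 9.68
position: [0.639, 0.2262, 0.0132]
orientation: [-2.687, 1.624, -0.002]
force: [0.6, -0.7, 1.1]
grip_width: 0.0515
grip_force: 0.0
time_s: 10.18
position: [0.6384, 0.2259, 0.0128]
orientation: [-2.688, 1.623, -0.001]
force: [-0.5, -0.5, 6.0]
grip_width: 0.0317
grip_force: 30.0
time_s: 10.85
position: [0.6375, 0.2254, 0.117]
orientation: [2.321, -2.118, -0.001]
force: [0.7, 0.1, -1.4]
grip_width: 0.0316
grip_force: 30.0
t 10.85 pos [0.6375 0.2254 0.117 ] yaw -84.76 tilt [-0.0003  0.0002] d_tool [-0.0478  0.1648 -0.0141] rz -0.0029 w 0.0316 gf 30.0 F [ 0.7  0.1 -1.4]
```

```bash
python3 -m crank '[[[0.02, -0.008, 0.0275, 0, 0, 0, 0], [0.02, -0.008, 0.0275, 0, 0, 0, 0], [0.02, -0.008, 0.0275, 0, 0, 0, 0], [0.02, -0.008, 0.0275, 0, 0, 0, 0], [0.02, -0.008, 0.0275, 0, 0, 0, 0], [0.02, -0.008, 0.0275, 0, 0, 0, 0], [0.02, 0, 0, 0, 0, 0, 0], [0.02, 0, 0, 0, 0, 0, 0]]]' |grep pos
python3 -m crank '[[[0.02, 0, 0, 0.03, 0, 0, 0], [0.02, 0, 0, 0.03, 0, 0, 0], [0.02, 0, 0, 0.02, 0, 0, 0], [0.02, 0, 0, 0.01, 0, 0, 0], [0.02, 0, 0, 0.005, 0, 0, 0], [0.02, 0, 0, 0, 0, 0, 0]]]'
python3 - <<'E'
from station import bot
from h import *
delta(bot,.469,.258,.0156+.0188)
E
```

```text
position: [0.468, 0.2578, 0.1172]
time_s: 12.02
position: [0.4694, 0.2572, 0.0208]
orientation: [2.325, -2.111, 0.0]
force: [0.0, -0.2, -1.3]
grip_width: 0.0316
grip_force: 30.0
t 12.02 pos [0.4694 0.2572 0.0208] yaw -84.47 tilt [-0.0009 -0.0013] d_tool [-0.0008  0.0003  0.0052] rz 0.0022 w 0.0316 gf 30.0 F [ 0.  -0.2 -1.3]
```

```bash
python3 -m crank '[[[0.02, 0, 0, 0.003, 0, 0, 0], [0.02, 0, 0, 0.002, 0, 0, 0], [0.02, 0, 0, 0.001, 0, 0, 0], [0.02, 0, 0, 0, 0, 0, 0]]]'
python3 -m crank '[[[0.055, 0, 0, 0, 0, 0, 0], [0.055, 0, 0, 0, 0, 0, 0], [0.055, 0, 0, 0, 0, 0, 0], [0.055, 0, 0, 0, 0, 0, 0], [0.055, 0, 0, -0.02, 0, 0, 0], [0.055, 0, 0, -0.03, 0, 0, 0], [0.055, 0, 0, -0.03, 0, 0, 0], [0.055, 0, 0, -0.03, 0, 0, 0]]]'
python3 - <<'E'
from station import bot
from h import *
delta(bot,.458,-.014,.12,-96.5)
E
```

```text
time_s: 12.35
position: [0.4693, 0.2578, 0.0161]
orientation: [-2.325, 2.111, 0.0]
force: [-0.6, -0.7, -2.0]
grip_width: 0.0314
grip_force: 30.0
time_s: 13.02
position: [0.4688, 0.2572, 0.1268]
orientation: [2.325, -2.112, 0.0]
force: [0.5, 0.8, 0.5]
grip_width: 0.055
grip_force: 0.0
t 13.02 pos [0.4688 0.2572 0.1268] yaw -84.50 tilt [-0.0004 -0.0005] d_tool [0.2689 0.0368 0.0258] rz 0.2095 w 0.0550 gf 0.0 F [0.5 0.8 0.5]
```

```bash
python3 -m crank '[[[0.065, 0.0336, 0.0046, 0, 0, 0, 0], [0.065, 0.0336, 0.0046, 0, 0, 0, 0], [0.065, 0.0336, 0.0046, 0, 0, 0, 0], [0.065, 0.0336, 0.0046, 0, 0, 0, 0], [0.065, 0.0336, 0.0046, 0, 0, 0, 0], [0.065, 0.0336, 0.0046, 0, 0, 0, 0], [0.065, 0.0336, 0.0046, 0, 0, 0, 0], [0.065, 0.0336, 0.0046, 0, 0, 0, 0]]]' |grep pos
python3 -m crank '[[[0.065, 0, 0, 0, 0, 0, 0.105], [0.065, 0, 0, 0, 0, 0, 0.105], [0.065, 0, 0, 0, 0, 0, 0]]]'
python3 - <<'E'
from station import bot
from h import *
delta(bot,.458,-.014,.034,-96.5)
c=cam(bot,'wrist');im=bot.capture('wrist');cv2.imwrite('pics/w5.png',im)
print(proj(c,[(.458,-.014,.048)]))
E
```

```text
position: [0.4579, -0.015, 0.126]
time_s: 13.93
position: [0.4581, -0.0143, 0.1258]
orientation: [-2.084, 2.351, -0.0]
force: [-0.6, -0.1, -0.0]
grip_width: 0.0651
grip_force: 0.0
t 13.93 pos [ 0.4581 -0.0143  0.1258] yaw -96.90 tilt [0.0004 0.0002] d_tool [-0.0003  0.0002  0.1106] rz -0.0069 w 0.0651 gf 0.0 F [-0.6 -0.1 -0. ]
[[316.7202502  206.55795703]]
```

View pics/w5.png

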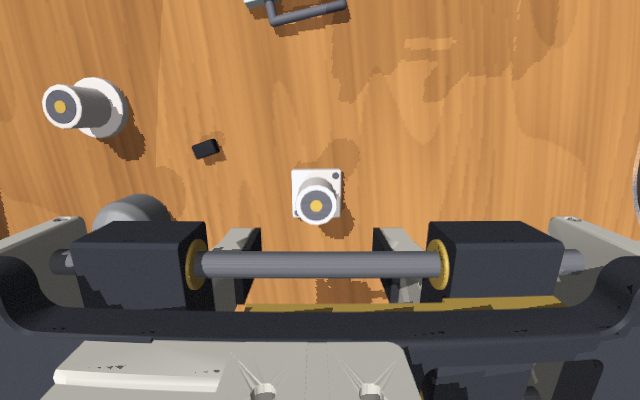

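The square foot at (317,193) lies parallel to the tool axes, and the mouth is at (316,206), on target.

```bash
python3 -m crank '[[[0.065, 0, 0, 0.032, 0, 0, 0], [0.065, 0, 0, 0.032, 0, 0, 0], [0.065, 0, 0, 0.025, 0, 0, 0], [0.065, 0, 0, 0.015, 0, 0, 0], [0.065, 0, 0, 0.006, 0, 0, 0], [0.065, 0, 0, 0, 0, 0, 0], [0.02, 0, 0, 0, 0, 0, 0], [0.02, 0, 0, 0, 0, 0, 0]]]' 30 | grep pos
python3 -m crank '[[[0.02, 0, 0, 0, 0, 0, 0], [0.02, 0, 0, 0, 0, 0, 0], [0.02, 0, 0, 0, 0, 0, 0], [0.02, 0, 0, 0, 0, 0, 0], [0.02, 0, 0, 0, 0, 0, 0], [0.02, 0, 0, 0, 0, 0, 0]]]'
python3 -m crank '[[[0.02, 0, 0, -0.01, 0, 0, 0], [0.02, 0, 0, -0.03, 0, 0, 0], [0.02, 0, 0, -0.035, 0, 0, 0], [0.02, 0, 0, -0.03, 0, 0, -0.105], [0.02, 0, 0, 0, 0, 0, -0.105], [0.02, 0, 0, 0, 0, 0, 0]]]'
python3 - <<'E'
from station import bot
from h import *
delta(bot,.477,.1765,.15)
E
```

```text
position: [0.4591, -0.0131, 0.0166]
time_s: 15.15
position: [0.4586, -0.0134, 0.0162]
orientation: [-2.091, 2.343, -0.001]
force: [-1.5, 1.2, 6.8]
grip_width: 0.035
grip_force: 30.0
time_s: 15.65
position: [0.4591, -0.0132, 0.1223]
orientation: [-2.327, 2.104, -0.003]
force: [-0.1, -0.2, -2.2]
grip_width: 0.0355
grip_force: 30.0
t 15.65 pos [ 0.4591 -0.0132  0.1223] yaw -84.23 tilt [0.0039 0.0018] d_tool [-0.1869 -0.0369 -0.0085] rz 0.0064 w 0.0355 gf 30.0 F [-0.1 -0.2 -2.2]
```

```bash
python3 -m crank '[[[0.02, -0.0312, -0.0061, 0, 0, 0, 0], [0.02, -0.0312, -0.0061, 0, 0, 0, 0], [0.02, -0.0312, -0.0061, 0, 0, 0, 0], [0.02, -0.0312, -0.0061, 0, 0, 0, 0], [0.02, -0.0312, -0.0061, 0, 0, 0, 0], [0.02, -0.0312, -0.0061, 0, 0, 0, 0], [0.02, 0, 0, 0, 0, 0, 0], [0.02, 0, 0, 0, 0, 0, 0]]]' |grep pos
python3 -m crank '[[[0.02, 0, 0, 0.03, 0, 0, 0], [0.02, 0, 0, 0.03, 0, 0, 0], [0.02, 0, 0, 0.025, 0, 0, 0], [0.02, 0, 0, 0.01, 0, 0, 0], [0.02, 0, 0, 0.004, 0, 0, 0], [0.02, 0, 0, 0, 0, 0, 0]]]'
python3 - <<'E'
from station import bot
from h import *
delta(bot,.477,.1765,.0190+.0188)
E
```

```text
position: [0.4758, 0.1772, 0.1189]
time_s: 16.82
position: [0.4759, 0.175, 0.0209]
orientation: [2.321, -2.112, -0.0]
force: [0.6, -0.1, -1.1]
grip_width: 0.0354
grip_force: 30.0
t 16.82 pos [0.4759 0.175  0.0209] yaw -84.59 tilt [-0.0023 -0.0022] d_tool [-0.0014 -0.0012  0.0019] rz 0.0002 w 0.0354 gf 30.0 F [ 0.6 -0.1 -1.1]
```

```bash
python3 -m crank '[[[0.02, 0, 0, 0.002, 0, 0, 0], [0.02, 0, 0, 0.001, 0, 0, 0], [0.02, 0, 0, 0, 0, 0, 0], [0.02, 0, 0, 0, 0, 0, 0]]]'
python3 -m crank '[[[0.065, 0, 0, 0, 0, 0, 0], [0.065, 0, 0, 0, 0, 0, 0], [0.065, 0, 0, 0, 0, 0, 0], [0.065, 0, 0, 0, 0, 0, 0], [0.065, 0, 0, -0.02, 0, 0, 0], [0.065, 0, 0, -0.03, 0, 0, 0], [0.065, 0, 0, -0.03, 0, 0, 0], [0.065, 0, 0, -0.02, 0, 0, 0]]]'
python3 - <<'E'
from station import bot
from h import *
delta(bot,.642,.117,.12)
E
```

```text
time_s: 17.15
position: [0.4771, 0.1766, 0.0193]
orientation: [-2.324, 2.111, -0.0]
force: [-0.1, 0.1, -1.5]
grip_width: 0.0354
grip_force: 30.0
time_s: 17.82
position: [0.4774, 0.1767, 0.1212]
orientation: [-2.324, 2.11, -0.001]
force: [0.2, -0.0, 0.5]
grip_width: 0.0649
grip_force: 0.0
t 17.82 pos [0.4774 0.1767 0.1212] yaw -84.47 tilt [0.002  0.0011] d_tool [ 0.0753 -0.158   0.0203] rz 0.0022 w 0.0649 gf 0.0 F [ 0.2 -0.   0.5]
```

```bash
python3 -m crank '[[[0.06, 0.0126, -0.0263, 0, 0, 0, 0], [0.06, 0.0126, -0.0263, 0, 0, 0, 0], [0.06, 0.0126, -0.0263, 0, 0, 0, 0], [0.06, 0.0126, -0.0263, 0, 0, 0, 0], [0.06, 0.0126, -0.0263, 0, 0, 0, 0], [0.06, 0.0126, -0.0263, 0, 0, 0, 0], [0.06, 0, 0, 0, 0, 0, 0], [0.06, 0, 0, 0, 0, 0, 0]]]' |grep pos
python3 - <<'E'
from station import bot
from h import *
c=cam(bot,'wrist');im=bot.capture('wrist')
delta(bot,.642,.117,.033)
u,v=proj(c,[(.642,.117,.042)])[0].round().astype(int)
sub=im[v-45:v+45,u-45:u+45];m=(sub.max(2)<70).astype(np.uint8)
n,l,s,ce=cv2.connectedComponentsWithStats(m);print(u,v,[(s[i].tolist(),ce[i].round(1)+[u-45,v-45]) for i in range(1,n) if s[i,4]>80])
cv2.imwrite('pics/w6.png',im)
E
```

```text
position: [0.6417, 0.1152, 0.1176]
t 18.53 pos [0.6407 0.1157 0.1178] yaw -84.57 tilt [-0.0013 -0.0004] d_tool [-0.0012 -0.0015  0.1036] rz 0.0005 w 0.0601 gf 0.0 F [-0.5  0.3 -0.1]
316 209 [([29, 26, 33, 33, 716], array([315.6, 205.6]))]
```

```bash
python3 -m crank '[[[0.06, -0.001, -0.001, 0.03, 0, 0, 0], [0.06, 0, 0, 0.03, 0, 0, 0], [0.06, 0, 0, 0.025, 0, 0, 0], [0.06, 0, 0, 0.013, 0, 0, 0], [0.06, 0, 0, 0.006, 0, 0, 0], [0.06, 0, 0, 0, 0, 0, 0], [0.02, 0, 0, 0, 0, 0, 0], [0.02, 0, 0, 0, 0, 0, 0]]]' 25 | grep pos
python3 -m crank '[[[0.02, 0, 0, 0, 0, 0, 0], [0.02, 0, 0, 0, 0, 0, 0], [0.02, 0, 0, 0, 0, 0, 0], [0.02, 0, 0, 0, 0, 0, 0], [0.02, 0, 0, 0, 0, 0, 0], [0.02, 0, 0, 0, 0, 0, 0]]]'
python3 -m crank '[[[0.02, 0, 0, -0.01, 0, 0, 0], [0.02, 0, 0, -0.03, 0, 0, 0], [0.02, 0, 0, -0.035, 0, 0, 0], [0.02, 0, 0, -0.03, 0, 0, 0], [0.02, 0, 0, 0, 0, 0, 0]]]'
python3 - <<'E'
from station import bot
from h import *
delta(bot,.4525,-.233,.14)
E
```

```text
position: [0.6426, 0.1179, 0.0162]
time_s: 19.7
position: [0.6423, 0.1174, 0.0154]
orientation: [-2.325, 2.111, -0.001]
force: [-1.6, 1.0, 6.4]
grip_width: 0.0318
grip_force: 25.0
time_s: 20.12
position: [0.6455, 0.1182, 0.1272]
orientation: [-2.32, 2.105, -0.008]
force: [1.0, 1.3, -0.4]
grip_width: 0.0314
grip_force: 25.0
t 20.12 pos [0.6455 0.1182 0.1272] yaw -84.43 tilt [0.0099 0.0029] d_tool [0.3308 0.2263 0.0031] rz 0.0030 w 0.0314 gf 25.0 F [ 1.   1.3 -0.4]
```

```bash
python3 -m crank '[[[0.02, 0.0276, 0.0189, 0, 0, 0, 0], [0.02, 0.0276, 0.0189, 0, 0, 0, 0], [0.02, 0.0276, 0.0189, 0, 0, 0, 0], [0.02, 0.0276, 0.0189, 0, 0, 0, 0], [0.02, 0.0276, 0.0189, 0, 0, 0, 0], [0.02, 0.0276, 0.0189, 0, 0, 0, 0]]]'|grep pos
python3 -m crank '[[[0.02, 0.0276, 0.0189, 0, 0, 0, 0], [0.02, 0.0276, 0.0189, 0, 0, 0, 0], [0.02, 0.0276, 0.0189, 0, 0, 0, 0], [0.02, 0.0276, 0.0189, 0, 0, 0, 0], [0.02, 0.0276, 0.0189, 0, 0, 0, 0], [0.02, 0.0276, 0.0189, 0, 0, 0, 0], [0.02, 0, 0, 0, 0, 0, 0], [0.02, 0, 0, 0, 0, 0, 0]]]'
python3 - <<'E'
from station import bot
from h import *
delta(bot,.4525,-.233,.0182+.0188)
E
```

```text
position: [0.5437, -0.0597, 0.1198]
time_s: 21.28
position: [0.4468, -0.2355, 0.1198]
orientation: [-2.322, 2.116, -0.0]
force: [0.9, 1.2, -0.5]
grip_width: 0.0312
grip_force: 25.0
t 21.28 pos [ 0.4468 -0.2355  0.1198] yaw -84.69 tilt [0.0002 0.    ] d_tool [-0.002  -0.0058  0.1016] rz -0.0015 w 0.0312 gf 25.0 F [ 0.9  1.2 -0.5]
```

```bash
python3 -m crank '[[[0.02, -0.002, -0.005, 0.03, 0, 0, 0], [0.02, 0, 0, 0.03, 0, 0, 0], [0.02, 0, 0, 0.025, 0, 0, 0], [0.02, 0, 0, 0.01, 0, 0, 0], [0.02, 0, 0, 0.003, 0, 0, 0], [0.02, 0, 0, 0, 0, 0, 0], [0.02, 0, 0, 0, 0, 0, 0]]]'
python3 - <<'E'
from station import bot
from h import *
delta(bot,.4525,-.233,.0182+.0188)
E
```

```text
time_s: 21.87
position: [0.4538, -0.2316, 0.0226]
orientation: [-2.326, 2.111, -0.002]
force: [0.8, 0.7, -0.6]
grip_width: 0.0313
grip_force: 25.0
t 21.87 pos [ 0.4538 -0.2316  0.0226] yaw -84.45 tilt [ 0.0014 -0.0004] d_tool [0.0013 0.0014 0.0044] rz 0.0027 w 0.0313 gf 25.0 F [ 0.8  0.7 -0.6]
```

```bash
python3 -m crank '[[[0.02, 0.001, 0.001, 0.003, 0, 0, 0], [0.02, 0, 0, 0.001, 0, 0, 0], [0.02, 0, 0, 0, 0, 0, 0], [0.02, 0, 0, 0, 0, 0, 0]]]'
python3 -m crank '[[[0.06, 0, 0, 0, 0, 0, 0], [0.06, 0, 0, 0, 0, 0, 0], [0.06, 0, 0, 0, 0, 0, 0], [0.06, 0, 0, 0, 0, 0, 0], [0.075, 0, 0, -0.02, 0, 0, 0], [0.075, 0, 0, -0.03, 0, 0, 0], [0.075, 0, 0, -0.03, 0, 0, 0], [0.075, 0, 0, -0.03, 0, 0, 0]]]'
python3 - <<'E'
from station import bot
from h import *
delta(bot,.641,-.0045,.14)
E
```

```text
time_s: 22.2
position: [0.4524, -0.2329, 0.0184]
orientation: [-2.325, 2.112, -0.002]
force: [0.0, 0.6, 2.9]
grip_width: 0.0314
grip_force: 25.0
time_s: 22.87
position: [0.4512, -0.2327, 0.1286]
orientation: [2.325, -2.112, -0.002]
force: [1.3, -0.8, 0.1]
grip_width: 0.0739
grip_force: 0.0
t 22.87 pos [ 0.4512 -0.2327  0.1286] yaw -84.50 tilt [-0.0012  0.0001] d_tool [-0.209  -0.2108  0.0071] rz 0.0017 w 0.0739 gf 0.0 F [ 1.3 -0.8  0.1]
```

```bash
python3 -m crank '[[[0.08, -0.0261, -0.0263, 0, 0, 0, 0], [0.08, -0.0261, -0.0263, 0, 0, 0, 0], [0.08, -0.0261, -0.0263, 0, 0, 0, 0], [0.08, -0.0261, -0.0263, 0, 0, 0, 0], [0.08, -0.0261, -0.0263, 0, 0, 0, 0], [0.08, -0.0261, -0.0263, 0, 0, 0, 0], [0.08, -0.0261, -0.0263, 0, 0, 0, 0], [0.08, -0.0261, -0.0263, 0, 0, 0, 0]]]' |grep pos
python3 -m crank '[[[0.08, 0, 0, 0, 0, 0, 0], [0.08, 0, 0, 0, 0, 0, 0]]]' |grep pos
python3 - <<'E'
from station import bot
from h import *
c=cam(bot,'wrist');im=bot.capture('wrist');cv2.imwrite('pics/w7.png',im)
delta(bot,.641,-.0045,.030)
th=np.linspace(0,6.28,60)
q=proj(c,[(.641+.03*np.cos(a),-.0045+.03*np.sin(a),.034) for a in th]);print(q.min(0),q.max(0))
E
```

```text
position: [0.6419, -0.0032, 0.1273]
position: [0.6418, -0.0031, 0.1265]
t 23.75 pos [ 0.6409 -0.0042  0.1266] yaw -84.44 tilt [-0.0017 -0.0004] d_tool [ 0.0003 -0.0003  0.1154] rz 0.0029 w 0.0800 gf 0.0 F [-0.8 -0.9 -0.2]
[283.68540516 166.72214252] [350.6886495  231.35406531]
```

View pics/w7.png

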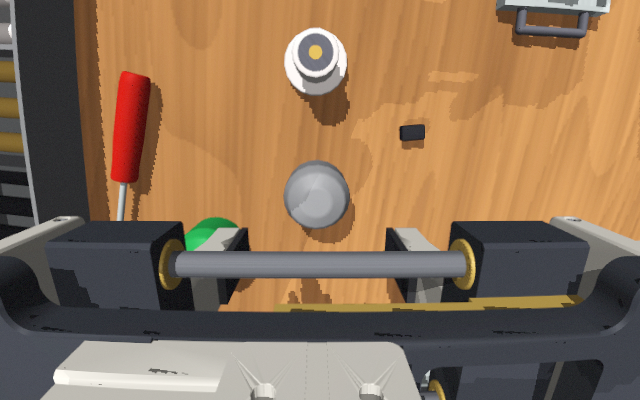

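The photocell (284–349, 160–228) is centred between the fingers, about 2 mm further along tool x than I assumed. The green decoy at (215,235) is off to the side.

```bash
python3 -m crank '[[[0.08, 0.002, 0, 0.03, 0, 0, 0], [0.08, 0, 0, 0.03, 0, 0, 0], [0.08, 0, 0, 0.03, 0, 0, 0], [0.08, 0, 0, 0.017, 0, 0, 0], [0.08, 0, 0, 0.006, 0, 0, 0], [0.08, 0, 0, 0, 0, 0, 0], [0.05, 0, 0, 0, 0, 0, 0], [0.05, 0, 0, 0, 0, 0, 0]]]' 25 | grep pos
python3 -m crank '[[[0.05, 0, 0, 0, 0, 0, 0], [0.05, 0, 0, 0, 0, 0, 0], [0.05, 0, 0, 0, 0, 0, 0], [0.05, 0, 0, 0, 0, 0, 0]]]'
python3 -m crank '[[[0.05, 0, 0, -0.01, 0, 0, 0], [0.05, 0, 0, -0.03, 0, 0, 0], [0.05, 0, 0, -0.035, 0, 0, 0], [0.05, 0, 0, -0.03, 0, 0, 0], [0.05, 0, 0, 0, 0, 0, 0], [0.05, 0, 0, 0, 0, 0, 0]]]'
python3 - <<'E'
from station import bot
from h import *
delta(bot,.460,-.315,.14)
E
```

```text
position: [0.6424, -0.0069, 0.0163]
time_s: 24.75
position: [0.6422, -0.0066, 0.0161]
orientation: [-2.325, 2.111, -0.002]
force: [-0.8, 0.3, 5.3]
grip_width: 0.0593
grip_force: 25.0
time_s: 25.25
position: [0.6426, -0.0064, 0.1226]
orientation: [-2.322, 2.109, -0.004]
force: [-0.3, 0.1, -2.2]
grip_width: 0.0588
grip_force: 25.0
t 25.25 pos [ 0.6426 -0.0064  0.1226] yaw -84.49 tilt [0.0048 0.0014] d_tool [2.897e-01 2.114e-01 1.000e-04] rz 0.0019 w 0.0588 gf 25.0 F [-0.3  0.1 -2.2]
```

```bash
python3 -m crank '[[[0.05, 0.0263, 0.0192, 0, 0, 0, 0], [0.05, 0.0263, 0.0192, 0, 0, 0, 0], [0.05, 0.0263, 0.0192, 0, 0, 0, 0], [0.05, 0.0263, 0.0192, 0, 0, 0, 0], [0.05, 0.0263, 0.0192, 0, 0, 0, 0]]]'|grep pos
python3 -m crank '[[[0.05, 0.0263, 0.0192, 0, 0, 0, 0], [0.05, 0.0263, 0.0192, 0, 0, 0, 0], [0.05, 0.0263, 0.0192, 0, 0, 0, 0], [0.05, 0.0263, 0.0192, 0, 0, 0, 0], [0.05, 0.0263, 0.0192, 0, 0, 0, 0], [0.05, 0.0263, 0.0192, 0, 0, 0, 0], [0.05, 0, 0, 0, 0, 0, 0], [0.05, 0, 0, 0, 0, 0, 0]]]'|grep pos
python3 - <<'E'
from station import bot
from h import *
delta(bot,.460,-.315,.0191+.0188)
E
```

```text
position: [0.5565, -0.1478, 0.1186]
position: [0.457, -0.3159, 0.1186]
t 26.33 pos [ 0.457  -0.3159  0.1186] yaw -84.69 tilt [-0.0019  0.0009] d_tool [-0.0006 -0.0032  0.0995] rz -0.0015 w 0.0587 gf 25.0 F [-0.5 -0.1 -0.8]
```

```bash
python3 -m crank '[[[0.05, 0, -0.002, 0.03, 0, 0, 0], [0.05, 0, 0, 0.03, 0, 0, 0], [0.05, 0, 0, 0.022, 0, 0, 0], [0.05, 0, 0, 0.01, 0, 0, 0], [0.05, 0, 0, 0.003, 0, 0, 0], [0.05, 0, 0, 0, 0, 0, 0], [0.05, 0, 0, 0, 0, 0, 0]]]'
python3 - <<'E'
from station import bot
from h import *
delta(bot,.460,-.315,.0191+.0188)
E
```

```text
time_s: 26.92
position: [0.4619, -0.3147, 0.0255]
orientation: [-2.326, 2.111, -0.002]
force: [0.6, 0.3, -0.6]
grip_width: 0.059
grip_force: 25.0
t 26.92 pos [ 0.4619 -0.3147  0.0255] yaw -84.45 tilt [ 0.0011 -0.0005] d_tool [0.0001 0.0019 0.0064] rz 0.0026 w 0.0590 gf 25.0 F [ 0.6  0.3 -0.6]
```

```bash
python3 -m crank '[[[0.05, 0, 0.001, 0.004, 0, 0, 0], [0.05, 0, 0, 0.002, 0, 0, 0], [0.05, 0, 0, 0.001, 0, 0, 0], [0.05, 0, 0, 0, 0, 0, 0]]]'
python3 -m crank '[[[0.08, 0, 0, 0, 0, 0, 0], [0.08, 0, 0, 0, 0, 0, 0], [0.08, 0, 0, 0, 0, 0, 0], [0.08, 0, 0, 0, 0, 0, 0], [0.08, 0, 0, -0.02, 0, 0, 0], [0.08, 0, 0, -0.03, 0, 0, 0], [0.08, 0, 0, -0.03, 0, 0, 0], [0.08, 0, 0, -0.03, 0, 0, 0]]]'
python3 -m crank '[[[0.08, 0, 0, -0.02, 0, 0, 0], [0.08, -0.03, -0.01, 0, 0, 0, 0], [0.08, -0.03, -0.01, 0, 0, 0, 0], [0.08, -0.03, -0.01, 0, 0, 0, 0], [0.08, -0.03, -0.01, 0, 0, 0, 0], [0.08, -0.03, -0.01, 0, 0, 0, 0], [0.08, -0.03, -0.01, 0, 0, 0, 0], [0.08, 0, 0, 0, 0, 0, 0]]]' | grep pos
python3 - <<'E'
from station import bot
import cv2,numpy as np
a=bot.capture('scene');b=bot.capture('side')
x=cv2.resize(a[80:290,200:580],None,fx=1.6,fy=1.6,interpolation=cv2.INTER_CUBIC)
y=cv2.resize(b[100:390,180:400],None,fx=1.6,fy=1.6,interpolation=cv2.INTER_CUBIC)
cv2.imwrite('pics/f1.png',cv2.resize(a,(800,500),interpolation=cv2.INTER_CUBIC))
cv2.imwrite('pics/f2.png',cv2.resize(b[100:390,180:400],None,fx=2,fy=2,interpolation=cv2.INTER_CUBIC))
E
```

```text
time_s: 27.25
position: [0.4604, -0.315, 0.019]
orientation: [-2.325, 2.112, -0.002]
force: [-2.2, 3.1, 8.0]
grip_width: 0.0591
grip_force: 25.0
time_s: 27.92
position: [0.4594, -0.3149, 0.1286]
orientation: [2.325, -2.112, -0.001]
force: [0.9, 1.0, -1.1]
grip_width: 0.08
grip_force: 0.0
position: [0.5036, -0.1263, 0.1478]
```

View pics/f1.png

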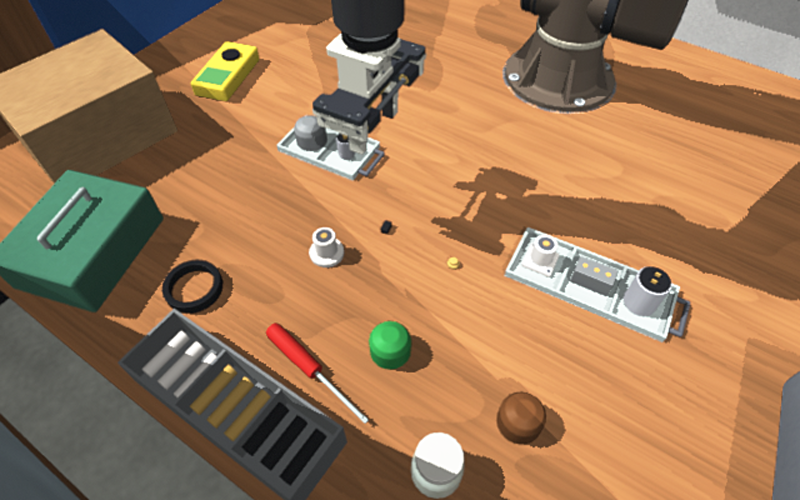

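View pics/f2.png

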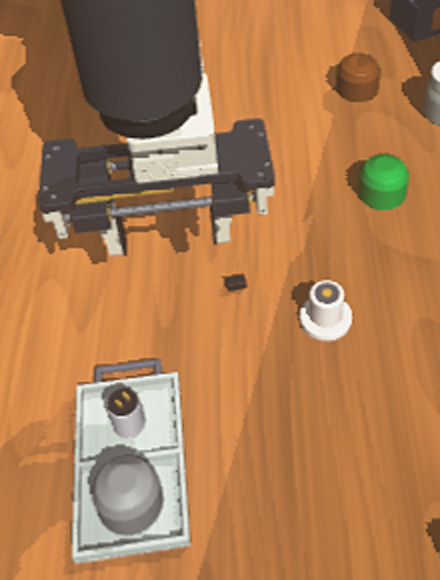

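The long tray holds the lampholder (543,255), the ignitor (595,272) and the big capacitor (652,292) next to the handle. The short tray has the small capacitor by the handle and the photocell in the far bay. Everything stands flat, the spare lampholder hasn't moved, and the arm is clear, so I'm handing in.

```bash
python3 -c "
from station import bot
print(bot.close_job())"
```

```text
the job is handed in; nothing more can be done
None
```

Both kits are made up and the job is handed in at about 29 s of robot time: all five parts stand upright in their bays, placed in the order asked, and the round-footed spare lampholder was left untouched.

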